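Click a socket onto the bench nutrunner

ROBOT

A 7-joint arm with a two-finger parallel gripper is mounted at the origin on a cart in front of the work surface, level with it; the furniture and walls round the work are solid. World frame = base frame: x ahead of the robot, y to its left, z up, the work surface at z = 0. Lengths are in m, angles in rad, forces in N, time in s.
With the tool pointing down it reaches from about 0.4 to 0.925 m from the base axis. Payload 4.1 kg.
Tool frame: the origin (TCP) lies midway between the tips of the shut fingers; the grasp point (between the pads) lies behind it (env.grip_depth is the z of the grasp point in the tool frame, in m); z points along the fingers, y is the direction in which the jaws open and shut (so a half turn about z gives the same grasp; the last joint's range is limited). The gripper opens to 85 mm and grips with 20 to 120 N. Pads are 22 mm wide; open, the fingers measure 114 mm over their backs; the gripper's body (76 mm by 85 mm) begins 54 mm behind the grasp point. The pads swing forward as they close: fully open they stand 13 mm farther back than shut.
Start: joints at [1.111, 0.398, 0.045, 1.537, -0.019, 1.207, -0.051], TCP at [0.23, -0.608, 0.231] pointing down, gripper open.
Joint ranges: [-2.82, 2.82], [-0.49, 2.23], [-1.37, 1.46], [0, 2.46], [-1.36, 4.5], [0.23, 2], [-2.94, 2.94]. Speed limits (rad/s): [2.57, 2.57, 3.14, 3.14, 3.14, 3.14, 3.14].

INTERFACE

Orientations are given as a unit quaternion [w, x, y, z].
In Python, from workcell import env gives the robot as it stands.
- The arm moves only by the tool move_arm, never from a script. Its argument "rows" is a list of rows, each a list of 2 entries, a list of its own where there are three numbers: the shift along the world's x, y, z in mm, then the turn about the world's z in degrees. A call has 1 to 5 rows; each row is the pose to reach, as a shift and turn from the pose commanded when the call began; what a row does not reach only later rows make up. A row lasts 1/12 s, in which the tool goes at most 41.7 mm and 7.16 degrees, less where a joint would pass 70% of its speed; a pose out of reach is approached as far as the arm can. A call with a gripper value outside its range is refused whole. "jaw" is the closure, from 0 (fully open) to 1 (shut), set as the call begins (left out, the last holds). The fingers move at their own pace and stop on an object; the grip force is fixed at half the most. Time passes only in rows, so rows that repeat a pose let the fingers close. It gives the time, the measured TCP pose, the force and the opening at its end, in the units of the state.
- env.state(): the state, without advancing time (a new reading comes with each control period).
- env.capture(name): name is "side" or "top" or "wrist"; returns a dict with "pixels" (400x640x3 uint8, blue, green, red), "K" (3x3 intrinsics, pixels), "R" (3x3) and "t" (3): a world point X has camera coordinates R X + t. Camera axes: x right, y down, z forward; pixel columns grow to the right and rows downward; lengths in m; the calibration is good to about 2 mm. A picture is of the moment at which its call begins. There is no depth.
- env.job_done(): hands the job in, once; it reports no verdict.
Trained networks look in a picture, given as the dict that the camera call returned (one of the last four; its "shot" number tells which), for a name from the list of things; names that differ only in an ending like _2 or _b are one class to them, and where a whole thing is asked for, a point or a joint stands for the part that bears it (a point fixed in the world has none). Each returns a list of dicts, best first, with "confidence" (0 to 1); they miss things now and then, are a little off and sometimes report something else, mostly with a low value. They report only what shows in the picture. A call takes as long as a camera call. They do not tell look-alikes from the thing itself.
- env.masks_of(picture, name): "region" (400x640 bool, what is visible of it) and "box" ([centre column, centre row, width, height] in pixels, round what is visible of it).
The state is a dict: "clock": time; "joint_pos": joint angles; "joint_velocities": joint speeds; "tau": joint torques, N m; "tcp_pos": TCP position; "orientation": TCP orientation; "contact_force": force on the tool from outside, world axes, zero at the start; "ft_torque": the same for the moment, N m; "finger_gap": opening from 0.0 (shut) to 1.0 (fully open).
Only numpy, scipy, OpenCV 4.12 (cv2) and the standard library are available. Lean on these libraries where they do the work, as an engineer would, in place of code of your own. Each camera call takes 0.05 s, during which the arm holds its last target.

TASK

Push the socket with the blue band, drive end down as it stands on the rack, onto the square drive of the bench nutrunner until it is fully home and the spring balls click in, without ever pressing the floating drive down to its bottom stop. Then tug it gently upward to prove that it holds: the drive must rise a few millimetres above its rest height with the socket still home. Let go and leave it there, and leave the other two sockets on their pins.

Things in the scene. Friction and masses are not known exactly. Their poses are not given: they have to be found in the camera images.
- socket_blue_center (a point): Dark steel socket with a blue band, 70 mm tall, 40 mm across where gripped (its upper 44 mm), about 0.2 kg; point on its axis half-way up. z up; x, y square to the flats of its drive hole, which opens at the lower end: 20.5 mm square, 24.5 mm deep, no chamfer, with a ball groove all round 11 mm above the lower end. Stands over a rack pin, turned any way about its axis.
- socket_yellow_center (a point): A like socket with a yellow band, 45 mm across, 70 mm tall; point half-way up on the axis. Stays on its pin.
- socket_red_center (a point): A like socket with a red band, 43 mm across, 70 mm tall; point half-way up on the axis. Stays on its pin.
- rack: Flat wooden rack, 75 x 270 x 18 mm, fixed; origin under its centre, y along it. Steel pins 12 mm thick, 14 mm high stand on it at y = -90, 0, +90 mm; a socket stands loosely over each, its lower end 18 mm above the worktop. Which socket is on which pin changes.
- shoulder (a point): Centre of the round shoulder (34 mm across) of the nutrunner's drive, on which a fully home socket stands; about 112 mm above the worktop unloaded, it rides with joint float. z up, on the axis of the square; x and y are those of the housing and do NOT tell how the square is turned.
- float (a joint): Height of the floating drive, m: 0 where it rests unloaded, negative when pushed down (bottom stop -0.025, reached at 30 N), positive when pulled up (top stop +0.006). A spring of 1.2 N per mm brings it back both ways, so a pull to the top stop (7 N) may unclick a socket; 2 to 4 mm will not. A socket left on it sinks it by about 2 mm.
- runner: The bench nutrunner that carries the drive: grey foot plate 110 x 110 x 12 mm, green round housing 72 mm across, 86 mm high in all; fixed to the worktop. Origin under its centre.
- drive_tip (a point): Centre of the top of the square drive, 22 mm above the shoulder. The square is 18.5 mm wide, its top 2.5 mm chamfered to 14.6 mm. Its angle about z is anything and is not reported (the axes here are the housing's): see it, or find it by turning the socket on top of it under a light push until it drops over. It is stiff to turn (0.8 N m).
- ball_level (a point): Point on the drive's axis, 11 mm above the shoulder, at the height of two brass spring balls (9 mm thick) that stand 2.2 mm out of opposite faces of the square and give way sideways. Pushing the socket past them takes about 8 N, up to 18 N off-centre; pulling it off about 6 N. Sideways or twisting load in the fit adds friction. A socket only part-way on may tip over when let go.
Not all that is in view belongs to the job. What is shaped like the part that bears socket_red_center but green or purple is not meant.

How it is judged:
By the outcome, as a careful person would: the job done as asked, in the order asked, and still so for the second after the job is handed in, with the robot touching nothing.
It also fails if it takes over 54 s, if anything falls off the work surface, if the arm or the gripper's body presses on something with over 40 N, if the wrist force passes 120 N, or if a joint passes its speed limit or range.

## Working session

There is one attempt and no reset: what is moved stays moved. The work goes in short steps, Python scripts to look and compute and a tool call to move; the robot and the scene stay as the last step left them, time stands still between calls to the robot, and variables do not carry over. Pictures are saved under pics/ and viewed, and the job is handed in when it is done.

Besides the shell and the picture viewer there is one more tool, called after "Request:" by a JSON object that holds its "api" and its "payload". move_arm: Moves the arm, as the interface text tells. Its arguments: {"type":"object","properties":{"rows":{"type":"array","items":{"type":"array"}},"jaw":{"type":"number"}},"required":["rows"]}

```bash
ls; mkdir -p pics; cat > h.py <<'E'
import numpy as np,cv2
from workcell import env
def ray(p,u,v):
    d=np.linalg.inv(p["K"])@np.array([u,v,1.]);R=np.array(p["R"]);return -R.T@p["t"],R.T@d
def atz(p,u,v,z):
    o,d=ray(p,u,v);return o+d*(z-o[2])/d[2]
def proj(p,X):
    c=p["K"]@(np.array(p["R"])@np.array(X)+p["t"]);return c[:2]/c[2]
E
python3 - <<'E'
from h import *
print(env.state(),env.grip_depth)
for n in("top","side"):
    p=env.capture(n);cv2.imwrite(f"pics/{n}0.png",p["pixels"])
    print(n,np.round(-np.array(p["R"]).T@p["t"],3),p["K"][0][0])
    for k in("socket_blue_center","socket_red_center","socket_yellow_center","runner","rack","shoulder"):
        for m in env.masks_of(p,k)[:3]:print(k,round(m["confidence"],2),np.round(m["box"],1))
E
```

```text
pics
{'clock': 0.0, 'joint_pos': array([ 1.11101436,  0.39921447,  0.04503337,  1.53789384, -0.01867315,
        1.20689568, -0.05073542]), 'joint_velocities': array([ 1.00752301e-03,  5.30741112e-04, -7.10392132e-04,  1.66973465e-03,
       -6.16230422e-05,  5.72081167e-04,  1.38165454e-03]), 'tau': array([ 5.42720263e-04, -4.75123644e+01,  1.36457697e+00, -2.54214782e+01,
        1.14307576e-02,  9.53795447e-03,  4.50677976e-05]), 'tcp_pos': array([ 0.22923966, -0.60754958,  0.23024279]), 'orientation': array([-9.61170130e-04,  9.83765376e-01,  1.79456666e-01, -2.58212695e-04]), 'contact_force': array([ 0.06970894, -0.18567991, -0.13612181]), 'ft_torque': array([ 0.04012645,  0.00341634, -0.01575866]), 'finger_gap': 1.0013542392793855} -0.0187
top [0.361 0.184 0.972] 464.1800404725225
socket_blue_center 0.77 [310.4 201.   20.5  27.2]
socket_red_center 0.86 [270.2 248.9  19.5  22. ]
socket_red_center 0.86 [277.6 139.8  24.4  31. ]
socket_red_center 0.69 [313.9 139.5  18.3  29.8]
socket_yellow_center 0.58 [220.5 181.3  26.4  27.6]
runner 0.83 [419.2 240.3  73.   65.4]
rack 0.66 [271.4 196.8 135.8  61.9]
shoulder 0.54 [429.2 234.7  18.3  17.2]
side [0.29  0.866 0.56 ] 393.6213335129705
socket_blue_center 0.78 [328.4 219.9  18.1  37.1]
socket_red_center 0.94 [362.1 260.   21.7  37. ]
socket_red_center 0.9 [311.  242.8  23.3  40.1]
socket_red_center 0.81 [269.  217.1  18.7  31.9]
socket_yellow_center 0.81 [283.  272.9  27.7  44.3]
runner 0.69 [369.9 173.2  55.7  62.4]
rack 0.66 [303.8 265.5  91.4  82.3]
shoulder 0.64 [373.8 155.6  14.9  20.9]
```

View pics/top0.png

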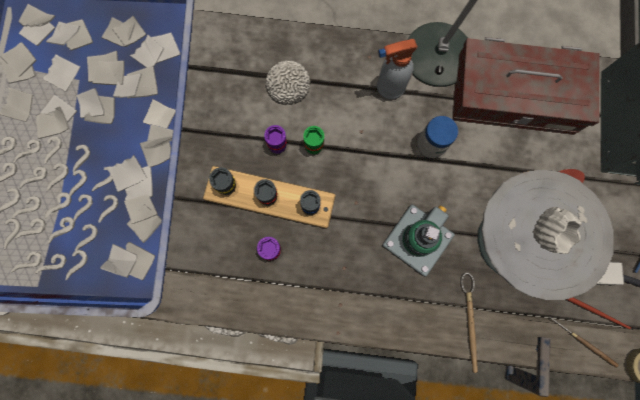

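View pics/side0.png

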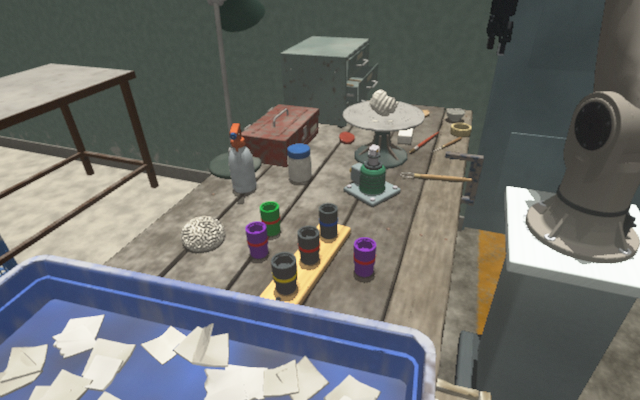

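```bash
python3 - <<'E'
import cv2
a=cv2.imread("pics/top0.png");b=cv2.imread("pics/side0.png")
cv2.imwrite("pics/t1.png",cv2.resize(a[120:290,190:470],None,fx=2.8,fy=2.8,interpolation=cv2.INTER_CUBIC))
cv2.imwrite("pics/s1.png",cv2.resize(b[130:320,250:420],None,fx=3.1,fy=3.1,interpolation=cv2.INTER_CUBIC))
E
```

```text
(no output)
```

View pics/t1.png

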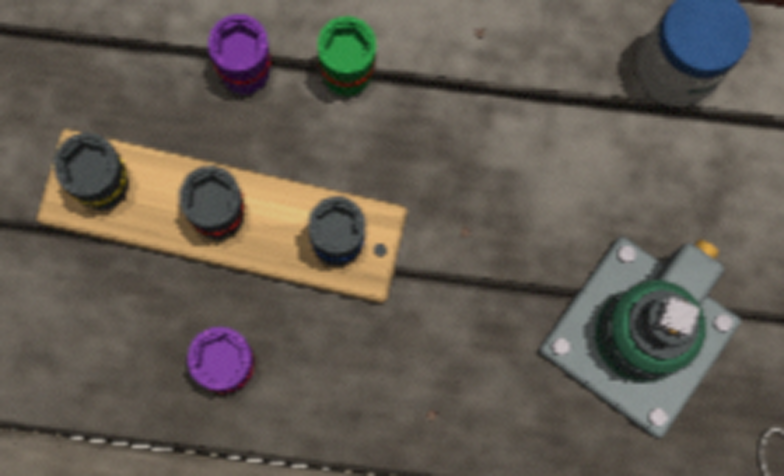

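View pics/s1.png

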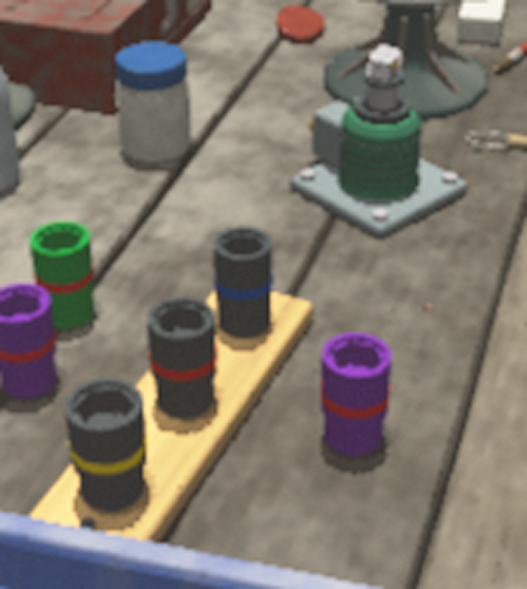

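The top view shows the dark blue-banded socket at the rack's right end, about (310,199). The drive tip is at about (433,233), its square turned slightly in the image. The purple and green sockets are decoys.

```bash
python3 - <<'E'
from h import *
from scipy.optimize import least_squares
P={n:env.capture(n) for n in("top","side")}
t,s=P["top"],P["side"]
print(np.round(t["R"],2))
f=lambda x,y:(x/2.8+190-.3,y/2.8+120-.3)
print("blue top",atz(t,*f(337,222),.088),"red",atz(t,*f(212,191),.088),"yel",atz(t,*f(89,163),.088))
print("tip",atz(t,*f(680,316),.134), "home",atz(t,*f(641,338),.0))
for c in [(627,237),(740,320),(657,436),(540,352)]:print("foot",atz(t,*f(*c),.012))
for c in [(64,128),(407,207),(386,303),(37,222)]:print("rack",atz(t,*f(*c),.018))
g=lambda x,y:(x/3.1+250-.3,y/3.1+130-.3)
print("side blue top",atz(s,*g(243,242),.088),"tip",atz(s,*g(385,55),.134))
print("purples",atz(t,*f(219,355),.07),atz(t,*f(347,45),.07))
E
```

```text
[[ 0.12 -0.99  0.  ]
 [-0.97 -0.12 -0.2 ]
 [ 0.2   0.02 -0.98]]
blue top [0.53012896 0.21441013 0.088     ] red [0.54129156 0.30343583 0.088     ] yel [0.55059616 0.39151907 0.088     ]
tip [ 0.48693693 -0.01535486  0.134     ] home [ 0.48705078 -0.01949239  0.        ]
foot [ 0.55995132 -0.00062456  0.012     ]
foot [ 0.50778103 -0.08889955  0.012     ]
foot [ 0.41563667 -0.03410638  0.012     ]
foot [0.46609152 0.05624155 0.012     ]
rack [0.59025275 0.43113094 0.018     ]
rack [0.56132647 0.16614636 0.018     ]
rack [0.48753906 0.17331314 0.018     ]
rack [0.51615836 0.43906355 0.018     ]
side blue top [0.52864674 0.21601416 0.088     ] tip [ 0.48579374 -0.00490952  0.134     ]
purples [0.43058182 0.28439051 0.07      ] [0.66451651 0.22410195 0.07      ]
```

```bash
python3 - <<'E'
from h import *
t,s,w=[env.capture(n) for n in("top","side","wrist")]
o1,d1=ray(t,546,233);o2,d2=ray(s,384,116)
A=np.stack([d1,-d2],1);k=np.linalg.lstsq(A,o2-o1,rcond=None)[0];print("ped",o1+k[0]*d1,o2+k[1]*d2)
st=env.state()
from scipy.spatial.transform import Rotation as Ro
q=st["orientation"];T=Ro.from_quat([q[1],q[2],q[3],q[0]]).as_matrix()
c=-np.array(w["R"]).T@w["t"];print("cam in tool",T.T@(c-st["tcp_pos"]),"\naxes",np.round(T.T@np.array(w["R"]).T,3),w["K"]);print("tool axes",np.round(T,3))
np.savez("wr.npz",c=T.T@(c-st["tcp_pos"]),A=T.T@np.array(w["R"]).T,K=w["K"])
E
```

```text
ped [ 0.51146758 -0.22057286  0.13294362] [ 0.50905618 -0.22096229  0.13269824]
cam in tool [ 0.07078286  0.00072971 -0.14139394] 
axes [[-0.001 -0.961 -0.276]
 [ 1.    -0.001  0.   ]
 [-0.001 -0.276  0.961]] [[356.68938935   0.         321.07302994]
 [  0.         356.68938935 200.15546899]
 [  0.           0.           1.        ]]
tool axes [[ 0.936  0.353  0.   ]
 [ 0.353 -0.936 -0.   ]
 [ 0.     0.    -1.   ]]
```

Request:
{"api": "move_arm", "payload": {"rows": [[[17,36,6],5],[[34,71,12],10],[[51,107,18],15],[[68,142,24],20],[[85,178,30],25]]}}

```text
clock: 1.37
tcp_pos: [0.315, -0.4286, 0.2618]
orientation: [0.0, 0.921, 0.39, 0.0]
contact_force: [1.3, 0.3, 0.1]
finger_gap: 1.002
```

Request:
{"api": "move_arm", "payload": {"rows": [[[17,36,0],5],[[34,71,0],10],[[51,107,0],15],[[68,142,0],20],[[85,178,0],25]]}}

```text
clock: 1.78
tcp_pos: [0.3999, -0.2506, 0.2617]
orientation: [0.001, 0.815, 0.58, 0.0]
contact_force: [0.6, -0.3, 0.0]
finger_gap: 0.998
```

Request:
{"api": "move_arm", "payload": {"rows": [[[17,36,-5],5],[[34,71,-10],10],[[51,107,-20],13],[[68,142,-25],13],[[80,166,-30],13]]}}

```text
clock: 2.2
tcp_pos: [0.4806, -0.0821, 0.2315]
orientation: [0.0, 0.744, 0.668, 0.001]
contact_force: [0.3, -0.4, -0.2]
finger_gap: 1.002
```

Request:
{"api": "move_arm", "payload": {"rows": [[[0,0,0],0],[[0,0,0],0]]}}

```text
clock: 2.37
tcp_pos: [0.4798, -0.0845, 0.2312]
orientation: [-0.0, 0.744, 0.669, -0.0]
contact_force: [-0.3, -0.1, 0.0]
finger_gap: 0.997
```

```bash
python3 - <<'E'
from h import *
w=env.capture("wrist");s=env.state();print(s["clock"],s["tcp_pos"],s["orientation"],s["joint_pos"],s["contact_force"])
print(proj(w,(.487,-.016,.134)))
import pickle;pickle.dump(w,open("w1.pkl","wb"))
cv2.imwrite("pics/w1.png",w["pixels"])
u,v=proj(w,(.487,-.016,.134)).astype(int)
im=w["pixels"][max(0,v-60):v+60,max(0,u-60):u+60]
cv2.imwrite("pics/w1c.png",cv2.resize(im,None,fx=5,fy=5,interpolation=cv2.INTER_CUBIC));print(u,v)
E
```

```text
2.4167 [ 0.47939393 -0.08631112  0.23132429] [ 1.11983370e-04  7.44759890e-01  6.67332462e-01 -2.81872869e-04] [ 0.53328848  0.12558756 -0.48149754  1.90273371  0.06484543  1.12848
 -0.08232656] [-0.70316731  0.15229387  0.63423695]
[319.35769947  98.91615296]
319 98
```

View pics/w1.png

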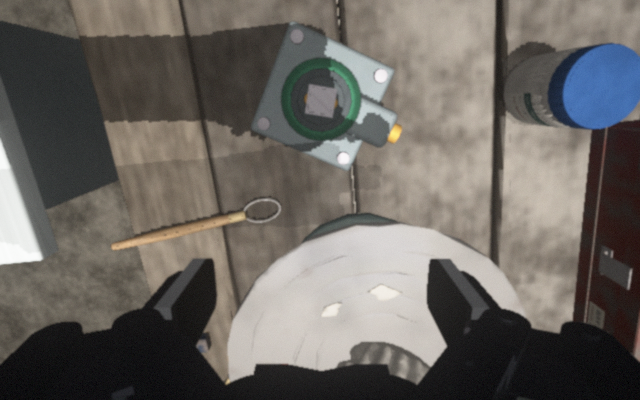

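View pics/w1c.png

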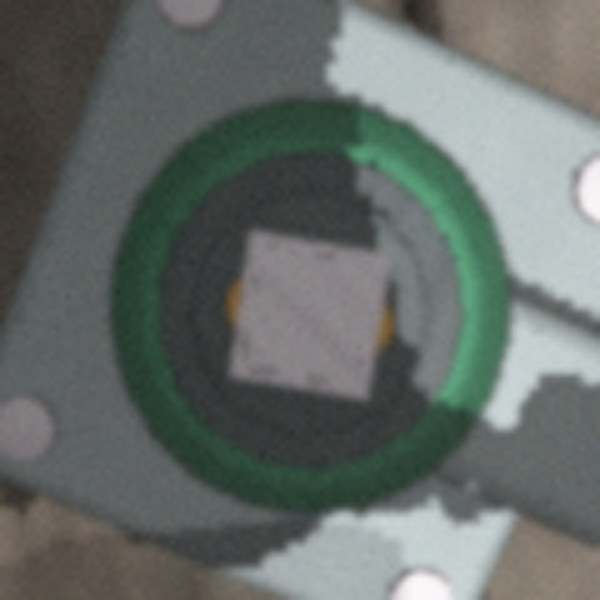

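The wrist view shows the drive square centred near (321,101) and turned about 7° in the image. Two brass balls show on its left and right faces.

```bash
python3 - <<'E'
from h import *
import pickle;w=pickle.load(open("w1.pkl","rb"))
C=[atz(w,(x+.5)/5-.5+259,(y+.5)/5-.5+38,.134)[:2] for x,y in [(250,232),(388,250),(372,400),(230,378)]]
C=np.array(C);print(C.mean(0))
for i in range(4):
    d=C[(i+1)%4]-C[i];print(np.hypot(*d),np.degrees(np.arctan2(d[1],d[0]))%90)
print(atz(w,(310+.5)/5-.5+259,(305+.5)/5-.5+38,.086)[:2]) # housing rim centre
E
```

```text
[ 0.48767311 -0.01722597]
0.017728568309452738 76.80384128893485
0.018772465246992366 78.17088428047292
0.018710278311565114 75.3026418978215
0.01828456130724984 75.15087530895987
[ 0.4877441  -0.01602287]
```

Request:
{"api": "move_arm", "payload": {"rows": [[[7,39,0],0],[[14,78,0],0],[[21,117,0],0],[[28,156,0],0],[[35,195,-15],0]]}}

```text
clock: 2.83
tcp_pos: [0.517, 0.1081, 0.2194]
orientation: [0.002, 0.747, 0.665, 0.002]
contact_force: [2.0, -0.4, 0.7]
finger_gap: 0.995
```

Request:
{"api": "move_arm", "payload": {"rows": [[[7,35,-20],0],[[7,35,-50],0],[[7,35,-50],0],[[7,35,-50],0]]}}

```text
clock: 3.17
tcp_pos: [0.5208, 0.1409, 0.1655]
orientation: [-0.0, 0.746, 0.666, -0.002]
contact_force: [-0.2, 0.5, 0.5]
finger_gap: 1.003
```

```bash
python3 - <<'E'
from h import *
w=env.capture("wrist");s=env.state();print(s["clock"],s["tcp_pos"],s["orientation"],s["joint_pos"])
import pickle;pickle.dump(w,open("w2.pkl","wb"))
cv2.imwrite("pics/w2.png",w["pixels"])
u,v=proj(w,(.529,.2135,.088)).astype(int)
v0=max(0,v-60);u0=u-60
im=w["pixels"][v0:v+60,u0:u+60]
cv2.imwrite("pics/w2c.png",np.clip(1.8*cv2.resize(im,None,fx=5,fy=5,interpolation=cv2.INTER_CUBIC).astype(float)+10,0,255));print(u0,v0)
E
```

```text
3.2167 [0.52200207 0.14092987 0.16692493] [ 4.95156044e-04  7.46143997e-01  6.65784311e-01 -3.75551207e-04] [ 0.17705751  0.31356608 -0.62624324  1.85977741  0.21314458  1.03541842
 -0.64939578]
259 31[ WARN:0@0.527] global loadsave.cpp:1063 imwrite_ Unsupported depth image for selected encoder is fallbacked to CV_8U.
```

View pics/w2.png

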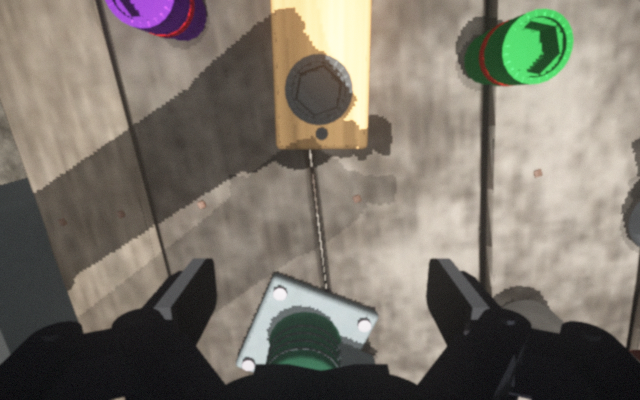

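View pics/w2c.png

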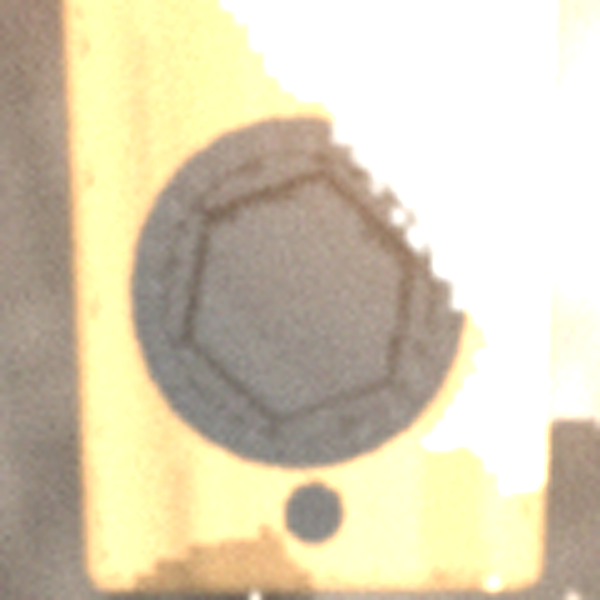

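The socket top is at about (320,90), and its hex recess is blind, so the square below can't be seen. The hex angle still gives candidate angles for the square if it is aligned with the recess.

```bash
python3 - <<'E'
from h import *
import pickle;w=pickle.load(open("w2.pkl","rb"))
m=lambda x,y,z=.088:atz(w,(x+.5)/5-.5+259,(y+.5)/5-.5+31,z)[:2]
V=np.array([m(*p) for p in [(325,175),(412,248),(395,380),(278,415),(185,340),(208,212)]])
c=V.mean(0);print("hex c",c, "circle c",m(300,292),"r",np.hypot(*(m(300,117)-m(300,467)))/2)
for v in V-c:print(np.hypot(*v),np.degrees(np.arctan2(v[1],v[0]))%60)
s=env.state();q=s["orientation"];print("toolx yaw",np.degrees(2*np.arctan2(q[2],q[1])))
E
```

```text
hex c [0.52845919 0.21434557] circle c [0.52845681 0.21481588] r 0.019578310195796367
0.013622881055249818 11.46083769699328
0.014040031504500217 15.930802656349574
0.014683498788445878 13.197064545549637
0.013809873603822326 12.217111954452179
0.01449688267079817 13.436140185841708
0.014169307096752053 12.460590352070568
toolx yaw 83.48506727916256
```

Request:
{"api": "move_arm", "payload": {"rows": [[[3,37,0],0],[[6.5,73.5,0],0],[[6.5,73.5,-40],0],[[6.5,73.5,-75],0],[[6.5,73.5,-100],0]]}}

```text
clock: 3.63
tcp_pos: [0.5293, 0.215, 0.0665]
orientation: [0.001, 0.746, 0.666, 0.001]
contact_force: [0.4, -0.5, -0.3]
finger_gap: 1.001
```

Request:
{"api": "move_arm", "payload": {"rows": [[[0,0,-20],0],[[0,0,-20],0],[[0,0,-20],0]]}}

```text
clock: 3.88
tcp_pos: [0.5292, 0.215, 0.0476]
orientation: [0.001, 0.746, 0.666, 0.0]
contact_force: [0.5, -0.2, 0.3]
finger_gap: 0.997
```

```bash
python3 - <<'E'
from h import *
w=env.capture("wrist");s=env.state();print(s["clock"],s["tcp_pos"],s["orientation"],s["contact_force"])
cv2.imwrite("pics/w3.png",w["pixels"])
E
```

```text
3.9333 [0.52997087 0.21596693 0.04864782] [0.00093497 0.74588797 0.66606916 0.00146124] [0.07147465 0.63717251 0.96573495]
```

View pics/w3.png

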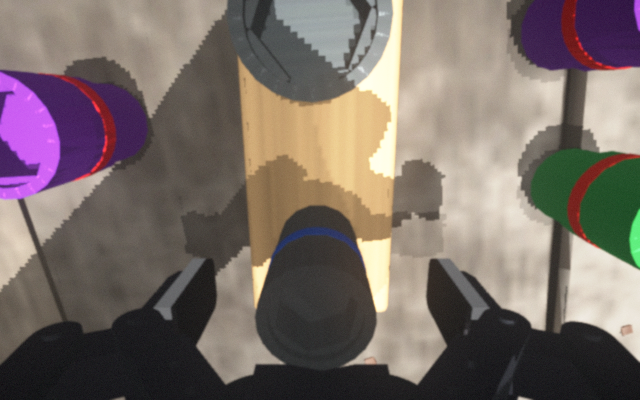

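The blue-banded socket stands at about (316,290), centred between the pads at columns 215 and 428. I'll close the jaws on it.

Request:
{"api": "move_arm", "payload": {"rows": [[[0,0,0],0],[[0,0,0],0],[[0,0,0],0],[[0,0,0],0],[[0,0,0],0]], "jaw": 1}}

```text
clock: 4.35
tcp_pos: [0.5286, 0.217, 0.0479]
orientation: [0.001, 0.745, 0.667, 0.001]
contact_force: [-0.7, -0.9, 5.9]
finger_gap: 0.452
```

Request:
{"api": "move_arm", "payload": {"rows": [[[0,0,0],0],[[0,0,0],0],[[0,0,0],0],[[0,0,0],0]]}}

```text
clock: 4.68
tcp_pos: [0.5286, 0.217, 0.0479]
orientation: [0.001, 0.745, 0.667, 0.001]
contact_force: [-1.2, -0.9, 5.6]
finger_gap: 0.454
```

Request:
{"api": "move_arm", "payload": {"rows": [[[0,0,15],0],[[0,0,40],0],[[0,0,80],0],[[0,0,120],0],[[0,0,152],0]]}}

```text
clock: 5.1
tcp_pos: [0.5278, 0.217, 0.201]
orientation: [0.0, 0.745, 0.667, 0.001]
contact_force: [1.2, -0.5, -1.3]
finger_gap: 0.452
```

Request:
{"api": "move_arm", "payload": {"rows": [[[-6,-35,0],0],[[-13,-72,0],3.5],[[-20,-110,0],3.5],[[-26,-148,0],3.5],[[-33,-185,0],3.5]]}}

```text
clock: 5.52
tcp_pos: [0.4938, 0.0297, 0.1983]
orientation: [0.0, 0.724, 0.69, -0.0]
contact_force: [-0.2, 0.1, -2.4]
finger_gap: 0.454
```

Request:
{"api": "move_arm", "payload": {"rows": [[[-5,-30,0],0],[[-8,-46,0],0],[[-8,-46,0],0],[[-8,-46,0],0]]}}

```text
clock: 5.85
tcp_pos: [0.4863, -0.0153, 0.1983]
orientation: [-0.0, 0.725, 0.689, -0.0]
contact_force: [-0.3, 0.3, -2.2]
finger_gap: 0.456
```

```bash
python3 - <<'E'
from h import *
s=env.state();print(s["clock"],s["tcp_pos"],s["contact_force"],s["ft_torque"],s["finger_gap"],s["joint_pos"])
w=env.capture("wrist");t=env.capture("top");sd=env.capture("side")
cv2.imwrite("pics/w4.png",w["pixels"])
q=s["orientation"];print("toolx yaw",np.degrees(2*np.arctan2(q[2],q[1])))
ims=[cv2.resize(p["pixels"][v-40:v+40,u-40:u+40],None,fx=5,fy=5,interpolation=cv2.INTER_CUBIC) for p,(u,v) in((t,(430,232)),(sd,(372,150)))]
cv2.imwrite("pics/ts4.png",np.hstack(ims))
E
```

```text
5.85 [ 0.48628706 -0.01525339  0.19829781] [-0.27762122  0.30830283 -2.15215373] [ 0.09216063  0.00940337 -0.00411758] 0.45640939390866436 [ 0.46299013  0.16656988 -0.57461486  1.94373741  0.1033816   1.06049468
 -0.20788125]
toolx yaw 87.0255647102888
```

View pics/w4.png

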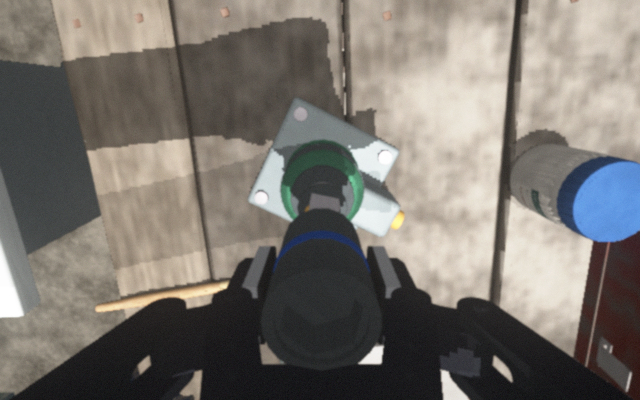

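View pics/ts4.png

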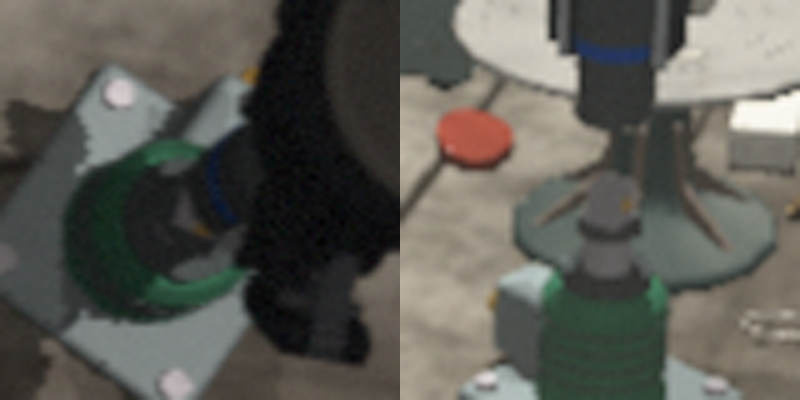

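```bash
python3 - <<'E'
from h import *
w=env.capture("wrist");s=env.state();print(s["tcp_pos"])
x,y,z=s["tcp_pos"]
im=cv2.resize(w["pixels"],None,fx=3,fy=3,interpolation=cv2.INTER_CUBIC)
a=np.linspace(0,2*np.pi,90)
for dy,col in((0,(0,0,255)),(-.0025,(0,255,0))):
  for zz,r in((z+.040,.020),(z-.030,.0175)):
    pts=np.array([proj(w,(x+r*np.cos(t),y+dy+r*np.sin(t),zz)) for t in a])*3+1
    cv2.polylines(im,[pts.astype(int)],True,col,1)
for dz in(.134,.112):print(proj(w,(.4877,-.0168,dz)))
p=[proj(w,(.4877+.017*np.cos(t),-.0168+.017*np.sin(t),.112)) for t in a]
cv2.polylines(im,[(np.array(p)*3+1).astype(int)],True,(255,255,0),1)
im=im[380:1150,640:1280];cv2.imwrite("pics/w5.png",cv2.convertScaleAbs(im,alpha=1.8,beta=20)[:600])
cv2.imwrite("pics/w5b.png",cv2.convertScaleAbs(im,alpha=3,beta=20)[200:770])
E
```

```text
[ 0.48698653 -0.01263348  0.19857843]
[321.1244904  223.01782846]
[321.10750564 211.95429452]
```

View pics/w5.png

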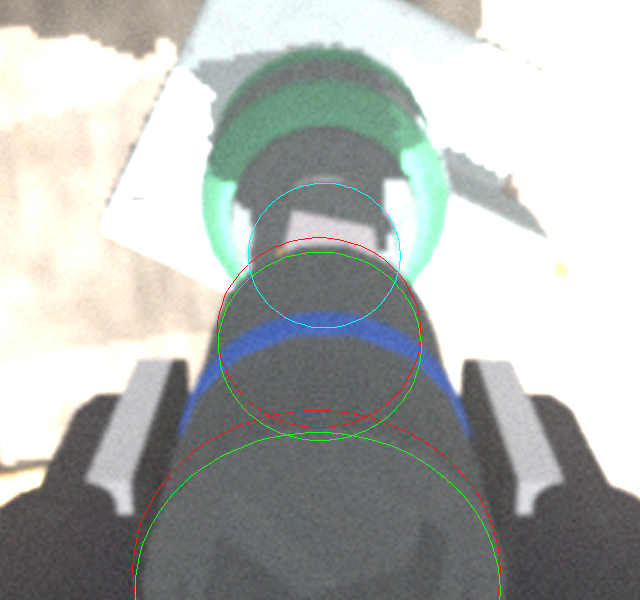

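View pics/w5b.png

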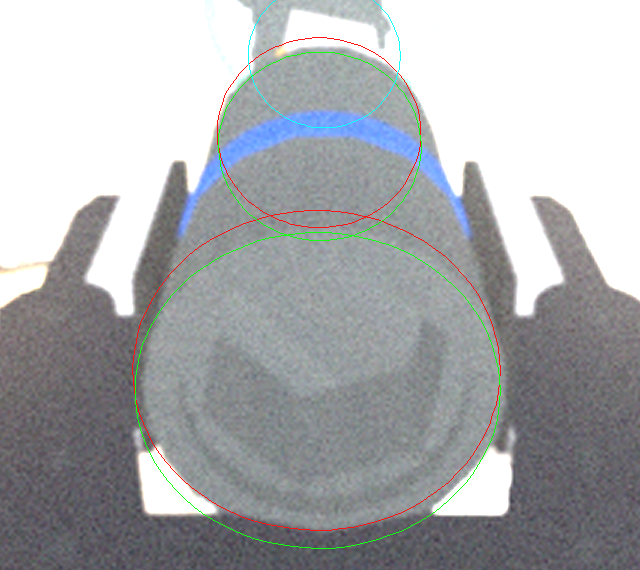

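```bash
python3 - <<'E'
from h import *
N=np.load("wr.npz")
from scipy.spatial.transform import Rotation as Ro
for i in range(7):
    w=env.capture("wrist");s=env.state();q=s["orientation"];T=Ro.from_quat([q[1],q[2],q[3],q[0]]).as_matrix()
    c=-np.array(w["R"]).T@w["t"]; print(s["tcp_pos"].round(4),(c-T@N["c"]).round(4),s["joint_pos"][:2].round(4),s["contact_force"].round(2))
np.set_printoptions(suppress=True)
cv2.imwrite("pics/w6.png",w["pixels"])
E
```

```text
[ 0.487  -0.0128  0.1986] [ 0.4871 -0.0137  0.1986] [0.4601 0.1673] [-0.13 -0.48 -3.  ]
[ 0.487  -0.013   0.1986] [ 0.4871 -0.0138  0.1986] [0.4602 0.1673] [-0.85 -0.17 -2.2 ]
[ 0.487  -0.0133  0.1986] [ 0.4871 -0.0141  0.1986] [0.4603 0.1673] [ 0.93  0.14 -3.03]
[ 0.487  -0.0135  0.1986] [ 0.4871 -0.0143  0.1986] [0.4605 0.1673] [ 0.56 -0.44 -2.38]
[ 0.487  -0.0137  0.1986] [ 0.4871 -0.0145  0.1985] [0.4607 0.1672] [-0.73  0.07 -3.55]
[ 0.4869 -0.0139  0.1986] [ 0.487  -0.0147  0.1985] [0.4609 0.1672] [-0.37  0.03 -1.87]
[ 0.4869 -0.014   0.1986] [ 0.487  -0.0149  0.1985] [0.4611 0.1671] [ 0.64  0.05 -2.16]
```

```bash
python3 - <<'E'
from h import *
w=env.capture("wrist");s=env.state();print(s["tcp_pos"])
x,y,z=s["tcp_pos"]
im=cv2.convertScaleAbs(cv2.resize(w["pixels"],None,fx=3,fy=3,interpolation=cv2.INTER_CUBIC),alpha=1.5,beta=10)
a=np.linspace(0,2*np.pi,90)
def poly(P,col):cv2.polylines(im,[(np.array([proj(w,p) for p in P])*3+1).astype(int)],True,col,1)
for zz,h,col in((.134,.0073,(0,0,255)),(.1315,.00925,(0,255,255)),(.112,.00925,(255,0,255))):
    th=np.radians(76.5)+np.pi/4+np.arange(4)*np.pi/2
    poly([(.4877+h*2**.5*np.cos(t),-.0168+h*2**.5*np.sin(t),zz) for t in th],col)
poly([(.4877+.017*np.cos(t),-.0168+.017*np.sin(t),.112) for t in a],(255,255,0))
poly([(.4877+.036*np.cos(t),-.0168+.036*np.sin(t),.086) for t in a],(0,255,0))
cv2.imwrite("pics/w7.png",im[380:980,640:1280])
E
```

```text
[ 0.4869239  -0.01412572  0.19856804]
```

View pics/w7.png

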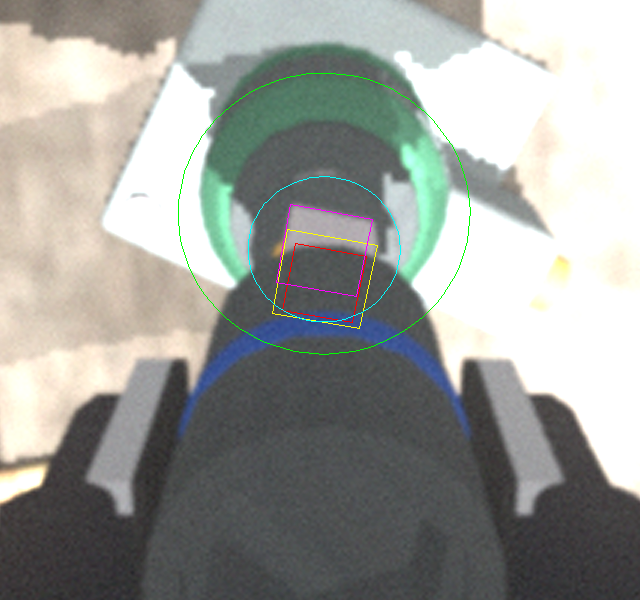

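```bash
python3 - <<'E'
from h import *
import pickle
w1=pickle.load(open("w1.pkl","rb"))
w=env.capture("wrist");pickle.dump(w,open("w8.pkl","wb"));print(env.state()["tcp_pos"])
t=env.capture("top");sd=env.capture("side")
for n,p,(u,v) in(("w1",w1,(325,95)),("w8",w,(325,150))):
    cv2.imwrite(f"pics/{n}z.png",cv2.resize(p["pixels"][max(0,v-100):v+100,u-100:u+100],None,fx=3,fy=3,interpolation=cv2.INTER_CUBIC))
cv2.imwrite("pics/s8.png",cv2.resize(sd["pixels"][120:220,325:425],None,fx=6,fy=6,interpolation=cv2.INTER_CUBIC))
E
```

```text
[ 0.48691107 -0.0142194   0.19858961]
```

View pics/w1z.png

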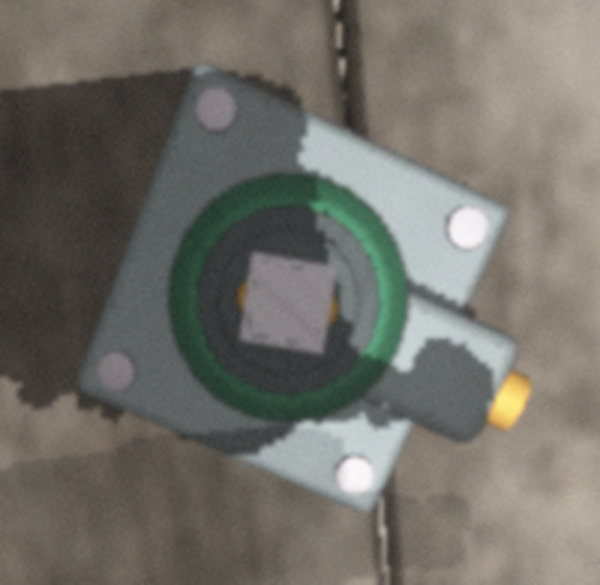

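View pics/w8z.png

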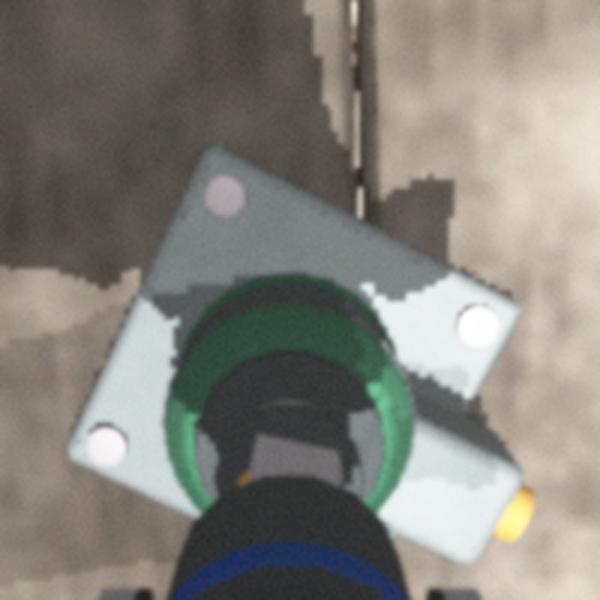

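View pics/s8.png

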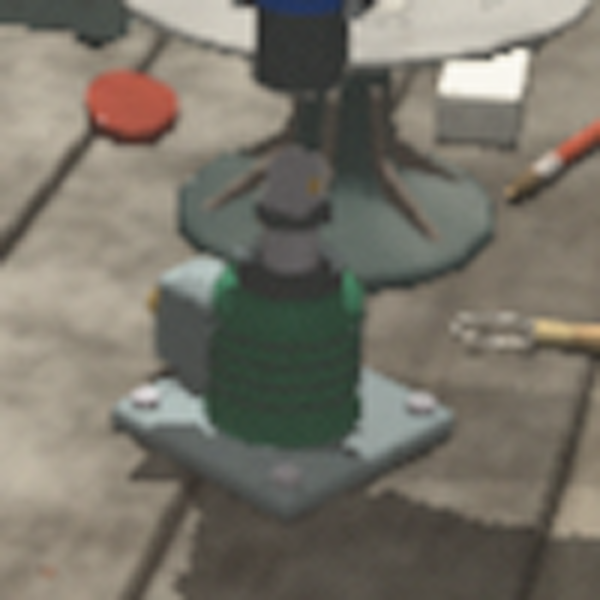

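The visible grey patch matches the drive's near side face as predicted, between the magenta and yellow outlines, so the drive pose holds at (0.4877, -0.0168). The socket axis sits about 2 mm towards -y from the TCP. I'll correct for that and come down.

Request:
{"api": "move_arm", "payload": {"rows": [[[1,-1,-10],0],[[1,-1,-20],0],[[1,-1,-26],0],[[1,-1,-28],0],[[1,-1,-28],0]]}}

```text
clock: 7.02
tcp_pos: [0.487, -0.0153, 0.1694]
orientation: [-0.001, 0.724, 0.69, -0.001]
contact_force: [0.1, -0.8, -2.5]
finger_gap: 0.453
```

Request:
{"api": "move_arm", "payload": {"rows": [[[0,0,-2],0],[[0,0,-4],0],[[0,0,-6],0],[[0,0,-8],0],[[0,0,-8],0]]}}

```text
clock: 7.43
tcp_pos: [0.4877, -0.0153, 0.1623]
orientation: [-0.0, 0.724, 0.689, -0.0]
contact_force: [0.1, 0.4, -2.2]
finger_gap: 0.456
```

Request:
{"api": "move_arm", "payload": {"rows": [[[0,0,-1],0],[[0,0,-2],0],[[0,0,-3],0],[[0,0,-3],0]]}}

```text
clock: 7.77
tcp_pos: [0.4876, -0.0153, 0.1593]
orientation: [-0.0, 0.724, 0.689, -0.0]
contact_force: [-0.6, -1.0, -2.8]
finger_gap: 0.454
```

Request:
{"api": "move_arm", "payload": {"rows": [[[0,0,-1],0],[[0,0,-2],0],[[0,0,-3],0],[[0,0,-3],0]]}}

```text
clock: 8.1
tcp_pos: [0.4876, -0.0153, 0.1563]
orientation: [-0.0, 0.724, 0.689, -0.0]
contact_force: [-0.4, -0.2, -3.6]
finger_gap: 0.453
```

```bash
python3 - <<'E'
from h import *
import pickle
w=env.capture("wrist");sd=env.capture("side");print(env.state()["tcp_pos"],env.state()["contact_force"])
a=cv2.resize(w["pixels"][100:300,220:420],None,fx=3,fy=3,interpolation=cv2.INTER_CUBIC)
b=cv2.resize(sd["pixels"][105:205,320:420],None,fx=6,fy=6,interpolation=cv2.INTER_CUBIC)
cv2.imwrite("pics/a9.png",cv2.convertScaleAbs(np.hstack([cv2.resize(a,(400,400)),cv2.resize(b,(400,400))]),alpha=1.4))
E
```

```text
[ 0.48766995 -0.01529914  0.15642733] [-1.61096269  0.39216854 -2.84488912]
```

View pics/a9.png

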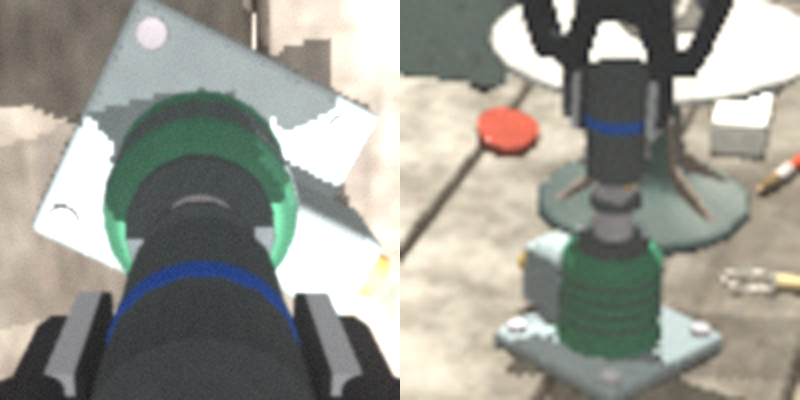

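The drive tip is inside the socket at the first try, with almost no force, and one ball shows just below the rim at about (628,186). I'll push on gradually while watching the force.

Request:
{"api": "move_arm", "payload": {"rows": [[[0,0,-1],0],[[0,0,-2],0],[[0,0,-3],0],[[0,0,-4],0],[[0,0,-4],0]]}}

```text
clock: 8.62
tcp_pos: [0.4877, -0.0152, 0.1525]
orientation: [-0.0, 0.724, 0.689, -0.0]
contact_force: [-1.2, 0.4, -0.2]
finger_gap: 0.456
```

Request:
{"api": "move_arm", "payload": {"rows": [[[0,0,-1],0],[[0,0,-2],0],[[0,0,-3],0],[[0,0,-4],0],[[0,0,-4],0]]}}

```text
clock: 9.03
tcp_pos: [0.4877, -0.0152, 0.1483]
orientation: [-0.0, 0.724, 0.689, 0.0]
contact_force: [-2.6, 0.7, -1.0]
finger_gap: 0.456
```

Request:
{"api": "move_arm", "payload": {"rows": [[[-0.4,0,-1],0],[[-0.4,0,-2],0],[[-0.4,0,-3],0],[[-0.4,0,-4],0],[[-0.4,0,-4],0]]}}

```text
clock: 9.45
tcp_pos: [0.4875, -0.0155, 0.1441]
orientation: [0.0, 0.724, 0.689, 0.0]
contact_force: [-0.7, 1.6, -3.0]
finger_gap: 0.456
```

Request:
{"api": "move_arm", "payload": {"rows": [[[0,0,-1],0],[[0,0,-2],0],[[0,0,-3],0],[[0,0,-3],0]]}}

```text
clock: 9.78
tcp_pos: [0.4876, -0.0155, 0.1415]
orientation: [0.0, 0.724, 0.689, 0.0]
contact_force: [-1.2, 0.3, -1.6]
finger_gap: 0.455
```

```bash
cat > look.py <<'E'
from h import *
import sys
n=sys.argv[1]
w=env.capture("wrist");sd=env.capture("side");s=env.state();print(s["clock"],s["tcp_pos"],s["contact_force"],s["ft_torque"])
a=cv2.resize(w["pixels"][100:300,220:420],(400,400),interpolation=cv2.INTER_CUBIC)
b=cv2.resize(sd["pixels"][120:187,335:402],(400,400),interpolation=cv2.INTER_CUBIC)
cv2.imwrite(f"pics/{n}.png",cv2.convertScaleAbs(np.hstack([a,b]),alpha=1.6))
E
python3 look.py a10
```

```text
9.8833 [ 0.48762354 -0.01548111  0.14158719] [-1.75512537 -0.22712907 -2.43920665] [-0.00270502  0.28254322 -0.04045802]
```

View pics/a10.png

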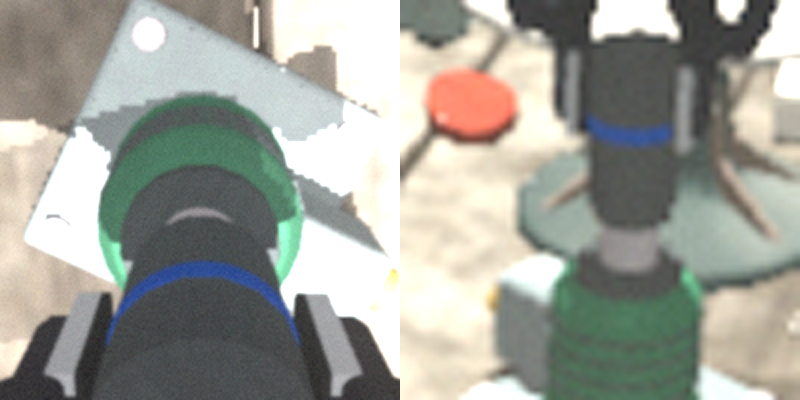

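```bash
python3 - <<'E'
from h import *
sd=env.capture("side");im=cv2.resize(sd["pixels"],None,fx=8,fy=8,interpolation=cv2.INTER_CUBIC)
a=np.linspace(0,2*np.pi,90);T=env.state()["tcp_pos"];print(T)
def c(z,r,col,x=.4877,y=-.0172):
    p=np.array([proj(sd,(x+r*np.cos(t),y+r*np.sin(t),z)) for t in a])*8+3.5
    cv2.polylines(im,[p.astype(int)],True,col,1)
c(T[2]-.030,.018,(0,0,255));c(T[2]+.040,.02,(0,0,255));c(.112,.017,(0,255,255));c(.086,.036,(0,255,0));c(.1,.017,(255,0,255))
u,v=(proj(sd,(.4877,-.017,.12))*8).astype(int)
cv2.imwrite("pics/a11.png",cv2.convertScaleAbs(im[v-300:v+300,u-300:u+300],alpha=1.8,beta=10))
E
```

```text
[ 0.48762141 -0.01544344  0.14164808]
```

View pics/a11.png

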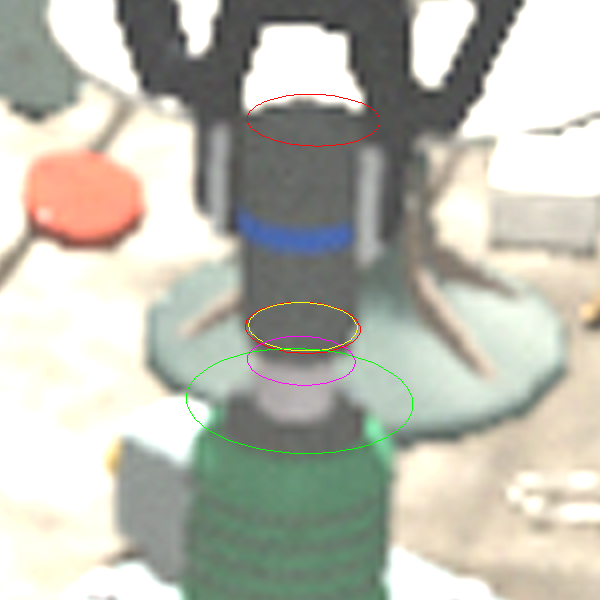

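Request:
{"api": "move_arm", "payload": {"rows": [[[0,0,-1],0],[[0,0,-2],0],[[0,0,-3],0],[[0,0,-3],0]]}}

```text
clock: 10.27
tcp_pos: [0.4876, -0.0155, 0.1388]
orientation: [0.0, 0.724, 0.689, 0.0]
contact_force: [-1.9, -0.5, 2.0]
finger_gap: 0.456
```

Request:
{"api": "move_arm", "payload": {"rows": [[[0,0,-1],0],[[0,0,-2],0],[[0,0,-3],0],[[0,0,-3],0]]}}

```text
clock: 10.6
tcp_pos: [0.4876, -0.0155, 0.1358]
orientation: [0.0, 0.724, 0.689, 0.0]
contact_force: [-3.2, -0.4, 5.0]
finger_gap: 0.458
```

```bash
python3 look.py a12
```

```text
10.7 [ 0.48762698 -0.01546105  0.13582698] [-3.32797227 -1.22321087  5.30508138] [-0.1543471   0.6989322  -0.00170888]
```

View pics/a12.png

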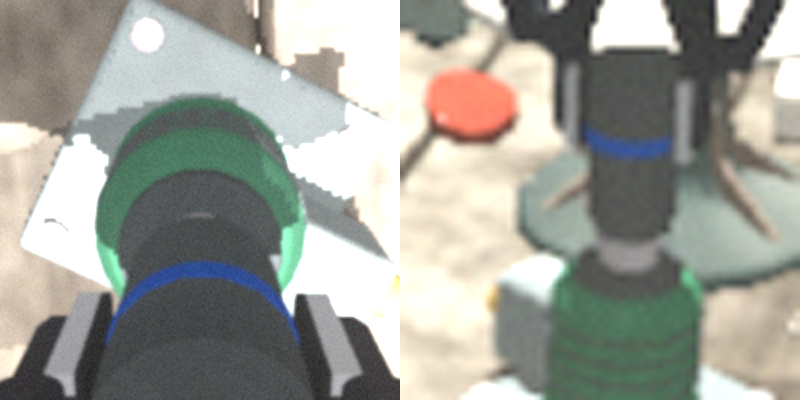

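Request:
{"api": "move_arm", "payload": {"rows": [[[-0.5,0,-1],0],[[-0.5,0,-2.5],0],[[-0.5,0,-4],0],[[-0.5,0,-5],0],[[-0.5,0,-5],0]]}}

```text
clock: 11.12
tcp_pos: [0.4876, -0.0155, 0.1315]
orientation: [0.001, 0.724, 0.689, 0.0]
contact_force: [-3.3, -0.9, 9.0]
finger_gap: 0.462
```

Request:
{"api": "move_arm", "payload": {"rows": [[[0,0,2],0],[[0,0,4],0],[[0,0,6],0],[[0,0,7],0],[[0,0,7],0]]}}

```text
clock: 11.53
tcp_pos: [0.4876, -0.0154, 0.1378]
orientation: [0.001, 0.724, 0.689, 0.001]
contact_force: [-1.7, -1.5, 3.3]
finger_gap: 0.455
```

Request:
{"api": "move_arm", "payload": {"rows": [[[0,0,1],0],[[0,0,2],0],[[0,0,3],0],[[0,0,4],0],[[0,0,4],0]]}}

```text
clock: 11.95
tcp_pos: [0.487, -0.0149, 0.1414]
orientation: [-0.0, 0.724, 0.69, 0.0]
contact_force: [0.6, 0.0, -2.3]
finger_gap: 0.457
```

Request:
{"api": "move_arm", "payload": {"rows": [[[0,0,0.5],0],[[0,0,1],0],[[0,0,1.5],0],[[0,0,2],0],[[0,0,2],0]]}}

```text
clock: 12.37
tcp_pos: [0.4867, -0.0152, 0.1435]
orientation: [-0.0, 0.724, 0.689, -0.0]
contact_force: [0.0, 1.1, -2.7]
finger_gap: 0.454
```

Request:
{"api": "move_arm", "payload": {"rows": [[[0,0,0.3],0],[[0,0,0.6],0],[[0,0,1],0],[[0,0,1],0],[[0,0,1],0]]}}

```text
clock: 12.78
tcp_pos: [0.4868, -0.0153, 0.1445]
orientation: [-0.0, 0.724, 0.689, -0.0]
contact_force: [0.0, -1.1, -4.1]
finger_gap: 0.458
```

```bash
python3 look.py a13
```

```text
12.8833 [ 0.4867928  -0.01526558  0.14449484] [ 0.09910444  1.41134272 -4.2749596 ] [ 0.04349502  0.0760818  -0.02220827]
```

View pics/a13.png

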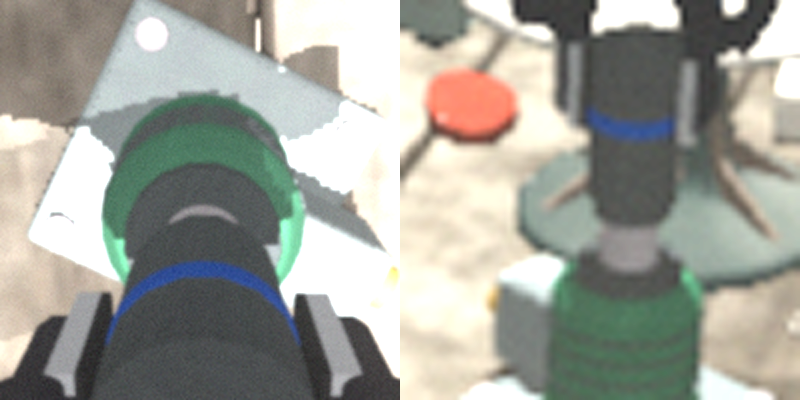

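Request:
{"api": "move_arm", "payload": {"rows": [[[0,0,0.4],0],[[0,0,0.8],0],[[0,0,1.2],0],[[0,0,1.5],0],[[0,0,1.5],0]]}}

```text
clock: 13.3
tcp_pos: [0.4868, -0.0153, 0.146]
orientation: [-0.0, 0.724, 0.689, -0.0]
contact_force: [-0.4, 0.2, -4.8]
finger_gap: 0.454
```

Request:
{"api": "move_arm", "payload": {"rows": [[[0,0,0],0],[[0,0,0],0],[[0,0,0],0]]}}

```text
clock: 13.55
tcp_pos: [0.4868, -0.0153, 0.146]
orientation: [-0.0, 0.724, 0.689, -0.0]
contact_force: [-1.2, 0.1, -4.3]
finger_gap: 0.454
```

```bash
python3 - <<'E'
from h import *
F=[];
for i in range(4):
    w=env.capture("side");s=env.state();F.append(s["contact_force"])
print(np.mean(F,0),s["tcp_pos"],s["clock"])
E
python3 look.py a14
```

```text
[-0.95701254  0.04180988 -4.77072169] [ 0.48680606 -0.01530865  0.14598965] 13.75
13.85 [ 0.48681742 -0.01534912  0.14598188] [-1.3016158  -0.98254862 -5.62717906] [0.03214533 0.17026527 0.01585433]
```

View pics/a14.png

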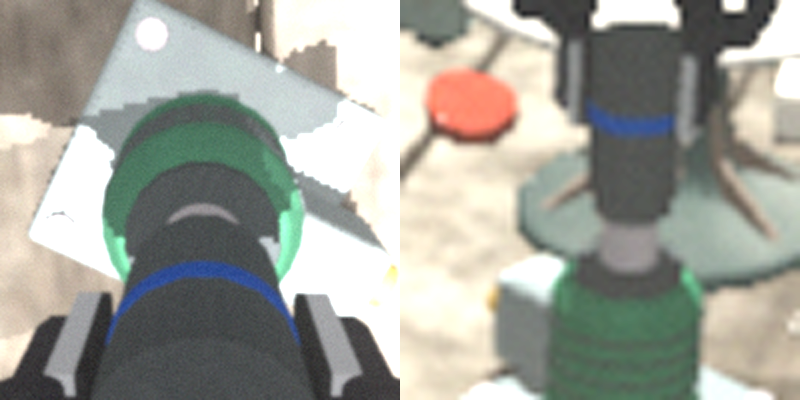

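```bash
python3 - <<'E'
from h import *
for n in("a10","a12","a13","a14"):
    im=cv2.imread(f"pics/{n}.png").astype(float)[:,400:]
    col=im[:,215:245].mean(1) # 30 px around stem
    blue=(col[:,0]-col[:,2]);y=np.arange(400)
    wgt=np.clip(blue[95:170]-8,0,None);b=(wgt*y[95:170]).sum()/wgt.sum()
    g=col.mean(1); seg=g[180:262]; lo=seg[:25].min();hi=seg.max();th=(lo+hi)/2
    i=180+np.argmax(seg>th); e=i-1+(th-g[i-1])/(g[i]-g[i-1])
    # min (dark line) and lower stem->housing edge
    print(n,"band",round(b,2),"edge",round(e,2),"diff",round(e-b,2),lo,hi)
E
```

```text
a10 band 136.51 edge 230.39 diff 93.88 85.27777777777777 152.1
a12 band 149.11 edge 243.07 diff 93.96 84.82222222222221 153.7222222222222
a13 band 130.37 edge 227.53 diff 97.16 85.25555555555555 152.61111111111111
a14 band 126.43 edge 225.61 diff 99.18 85.19999999999999 152.53333333333333
```

```bash
cat > prof.py <<'E'
from h import *
import sys
A=np.mean([env.capture("side")["pixels"].astype(float) for _ in range(4)],0);s=env.state()
print(s["clock"],s["tcp_pos"].round(4),s["contact_force"].round(2))
im=A[120:187,335:402]
c=im[:,36:41].mean(1)
for y in range(18,45):print(y+120,c[y].round(0),end=";")
np.save(sys.argv[1]+".npy",A)
cv2.imwrite(f"pics/{sys.argv[1]}.png",cv2.convertScaleAbs(cv2.resize(A[125:175,347:397],(600,600),interpolation=cv2.INTER_CUBIC),alpha=1.8))
E
python3 prof.py b1
```

```text
14.05 [ 0.4868 -0.0153  0.146 ] [-0.59  0.47 -5.05]
138 [53. 54. 53.];139 [66. 54. 48.];140 [86. 54. 39.];141 [94. 54. 36.];142 [78. 54. 45.];143 [57. 55. 52.];144 [53. 55. 54.];145 [53. 55. 53.];146 [53. 54. 53.];147 [53. 55. 54.];148 [53. 55. 54.];149 [54. 56. 54.];150 [53. 55. 54.];151 [53. 54. 53.];152 [53. 55. 54.];153 [53. 55. 54.];154 [53. 56. 54.];155 [53. 55. 54.];156 [52. 55. 54.];157 [66. 67. 68.];158 [85. 86. 89.];159 [93. 93. 96.];160 [93. 93. 96.];161 [93. 94. 96.];162 [93. 93. 96.];163 [93. 94. 96.];164 [93. 92. 95.];
```

View pics/b1.png

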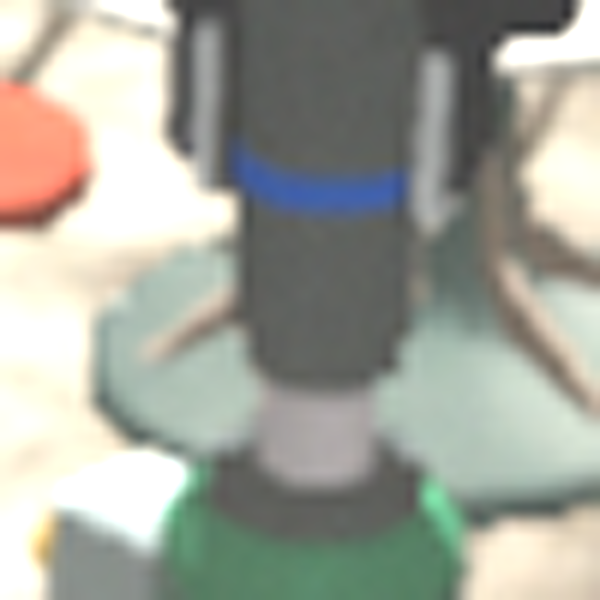

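```bash
python3 - <<'E'
from h import *
a=cv2.imread("pics/side0.png").astype(float)
c=a[120:187,335:402][:,36:41].mean(1)
for y in range(18,48):print(y+120,c[y].round(0),end=";")
p=env.capture("side")
print()
for z in(.112,.118,.106):print(z,proj(p,(.4877,-.0168+.017,z)),proj(p,(.4877,-.0168,z)))
E
```

```text
138 [ 93. 104. 109.];139 [86. 96. 99.];140 [80. 89. 91.];141 [74. 82. 84.];142 [62. 68. 69.];143 [56. 62. 63.];144 [127. 131. 136.];145 [192. 193. 199.];146 [217. 216. 221.];147 [218. 218. 223.];148 [220. 219. 224.];149 [205. 205. 210.];150 [150. 150. 154.];151 [108. 108. 111.];152 [114. 114. 117.];153 [117. 117. 120.];154 [117. 116. 120.];155 [ 99. 100. 103.];156 [87. 88. 86.];157 [72. 75. 71.];158 [69. 71. 72.];159 [87. 87. 89.];160 [91. 91. 94.];161 [90. 91. 93.];162 [91. 92. 94.];163 [91. 91. 94.];164 [91. 90. 92.];165 [72. 73. 73.];166 [72. 73. 70.];167 [76. 77. 74.];
0.112 [372.24789998 156.22549799] [373.89942216 153.30457267]
0.118 [372.35219456 154.05828628] [374.00776301 151.15679615]
0.106 [372.14429784 158.37832115] [373.79179102 155.43827966]
```

Request:
{"api": "move_arm", "payload": {"rows": [[[0,0,-3],0],[[0,0,-6],0],[[0,0,-8],0],[[0,0,-10],0],[[0,0,-10],0]]}}

```text
clock: 14.52
tcp_pos: [0.4876, -0.0153, 0.1366]
orientation: [0.001, 0.724, 0.689, 0.0]
contact_force: [-2.1, -0.4, 4.4]
finger_gap: 0.456
```

Request:
{"api": "move_arm", "payload": {"rows": [[[0,0,-2],0],[[0,0,-4],0],[[0,0,-6],0],[[0,0,-6],0]]}}

```text
clock: 14.85
tcp_pos: [0.4876, -0.0153, 0.1313]
orientation: [0.001, 0.724, 0.689, 0.0]
contact_force: [-4.8, -0.2, 9.6]
finger_gap: 0.454
```

```bash
cat > diff.py <<'E'
from h import *
import sys
L=[];F=[]
for _ in range(3):
    L.append(env.capture("side")["pixels"].astype(float));s=env.state();F.append(s["contact_force"])
A=np.mean(L,0);np.save(sys.argv[1]+".npy",A)
c=cv2.resize(A[120:187,335:402],(400,400),interpolation=cv2.INTER_CUBIC)[:,215:245].mean(1)*1.6
y=np.arange(400);bl=c[:,0]-c[:,2];pk=bl[90:240].argmax()+90;sl=slice(pk-30,pk+31)
w=np.clip(bl[sl]-8,0,None);b=(w*y[sl]).sum()/w.sum()
g=c.mean(1);th=118;i=pk+40+np.argmax(g[pk+40:]>th);e=i-1+(th-g[i-1])/(g[i]-g[i-1])
print(round(s["clock"],2),s["tcp_pos"].round(4),np.mean(F,0).round(2),s["ft_torque"].round(2),"band %.2f edge %.2f diff %.2f float_mm %.2f"%(b,e,e-b,(230.4-e)/2.16))
E
python3 diff.py c1
```

```text
15.0 [ 0.4877 -0.0153  0.1315] [-4.17  0.03 10.25] [-0.02  1.01  0.02] band 159.24 edge 251.83 diff 92.59 float_mm -9.92
```

Request:
{"api": "move_arm", "payload": {"rows": [[[-0.8,0,-2],0],[[-0.8,0,-4],0],[[-0.8,0,-5.5],0],[[-0.8,0,-5.5],0]]}}

```text
clock: 15.33
tcp_pos: [0.4876, -0.0153, 0.1268]
orientation: [0.001, 0.724, 0.689, 0.001]
contact_force: [-4.3, 0.3, 14.7]
finger_gap: 0.454
```

```bash
python3 diff.py c2
```

```text
15.48 [ 0.4876 -0.0153  0.127 ] [-4.58 -0.38 15.12] [-0.04  1.28  0.02] band 169.35 edge 260.95 diff 91.60 float_mm -14.14
```

Request:
{"api": "move_arm", "payload": {"rows": [[[0,0,-1],0],[[0,0,-2.5],0],[[0,0,-4],0],[[0,0,-4],0]]}}

```text
clock: 15.82
tcp_pos: [0.4877, -0.0153, 0.1234]
orientation: [0.001, 0.724, 0.689, 0.001]
contact_force: [-5.5, -1.4, 20.3]
finger_gap: 0.456
```

```bash
python3 diff.py c3
```

```text
15.97 [ 0.4877 -0.0153  0.1235] [-6.4   0.37 19.14] [-0.1  1.6 -0. ] band 177.01 edge 12.43 diff -164.59 float_mm 100.91
```

```bash
python3 - <<'E'
from h import *
I=[]
for n in("b1","c1","c2","c3"):
    A=np.load(n+".npy");I.append(cv2.resize(A[135:180,355:391],(200,250),interpolation=cv2.INTER_CUBIC))
    c=A[:,371:376].mean((1,2));print(n,c[150:172].round(0))
cv2.imwrite("pics/cc.png",cv2.convertScaleAbs(np.hstack(I),alpha=2))
E
```

```text
b1 [54. 53. 54. 54. 55. 54. 53. 67. 87. 94. 94. 94. 94. 94. 93. 73. 52. 53.
 53. 54. 57. 60.]
c1 [53. 54. 54. 53. 54. 54. 54. 54. 54. 54. 54. 55. 80. 94. 93. 73. 52. 53.
 54. 54. 57. 61.]
c2 [55. 54. 54. 54. 54. 54. 53. 54. 54. 54. 54. 54. 53. 67. 86. 73. 52. 53.
 54. 53. 57. 60.]
c3 [60. 56. 53. 54. 54. 54. 54. 54. 54. 54. 54. 54. 54. 54. 59. 56. 52. 53.
 54. 54. 57. 60.]
```

View pics/cc.png

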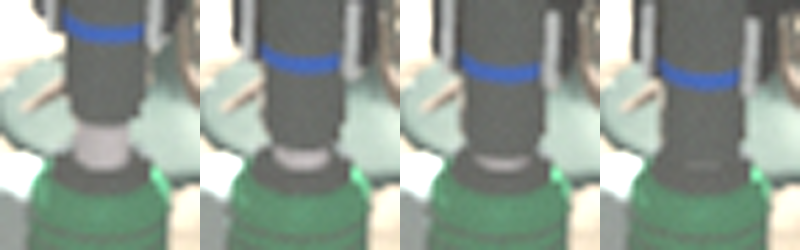

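Request:
{"api": "move_arm", "payload": {"rows": [[[0.3,0,4],0],[[0.6,0,9],0],[[0.8,0,14],0],[[0.8,0,18],0],[[0.8,0,20],0]]}}

```text
clock: 16.38
tcp_pos: [0.4876, -0.0153, 0.1412]
orientation: [0.001, 0.724, 0.689, 0.001]
contact_force: [-0.2, -0.4, -1.5]
finger_gap: 0.455
```

Request:
{"api": "move_arm", "payload": {"rows": [[[0,0,1],0],[[0,0,2],0],[[0,0,2],0],[[0,0,2],0]]}}

```text
clock: 16.72
tcp_pos: [0.4868, -0.0153, 0.1421]
orientation: [-0.0, 0.724, 0.689, -0.0]
contact_force: [-0.0, 0.7, -1.7]
finger_gap: 0.456
```

```bash
python3 diff.py d1
```

```text
16.87 [ 0.4869 -0.0153  0.1423] [ 0.48  0.18 -3.22] [0.01 0.03 0.03] band 135.30 edge 229.58 diff 94.28 float_mm 0.38
```

Request:
{"api": "move_arm", "payload": {"rows": [[[0,0,0.5],0],[[0,0,1],0],[[0,0,1.5],0],[[0,0,1.5],0],[[0,0,1.5],0]]}}

```text
clock: 17.28
tcp_pos: [0.4868, -0.0153, 0.144]
orientation: [-0.0, 0.724, 0.689, -0.0]
contact_force: [-0.2, -0.7, -2.9]
finger_gap: 0.455
```

```bash
python3 diff.py d2
```

```text
17.43 [ 0.4868 -0.0153  0.144 ] [-1.06 -0.19 -3.16] [-0.02  0.09  0.01] band 130.86 edge 227.99 diff 97.14 float_mm 1.11
```

Request:
{"api": "move_arm", "payload": {"rows": [[[0,0,0.5],0],[[0,0,1],0],[[0,0,1.5],0],[[0,0,1.5],0],[[0,0,1.5],0]]}}

```text
clock: 17.85
tcp_pos: [0.4868, -0.0153, 0.1455]
orientation: [-0.0, 0.724, 0.689, -0.0]
contact_force: [-0.4, 0.0, -5.1]
finger_gap: 0.454
```

```bash
python3 diff.py d3
```

```text
18.0 [ 0.4868 -0.0153  0.1455] [-0.59  0.37 -4.46] [ 0.04  0.05 -0.01] band 127.74 edge 225.57 diff 97.83 float_mm 2.24
```

The gap levels off after about 1.5 mm of play, and beyond that the drive rises almost with the socket, so the balls are holding. I'll raise it a little more.

Request:
{"api": "move_arm", "payload": {"rows": [[[0,0,0.4],0],[[0,0,0.8],0],[[0,0,1.2],0],[[0,0,1.2],0],[[0,0,1.2],0]]}}

```text
clock: 18.42
tcp_pos: [0.4868, -0.0153, 0.1467]
orientation: [-0.0, 0.724, 0.689, -0.0]
contact_force: [-1.0, 0.4, -5.8]
finger_gap: 0.451
```

```bash
python3 diff.py d4
```

```text
18.57 [ 0.4868 -0.0153  0.1467] [-0.63 -0.04 -5.79] [0.08 0.18 0.01] band 124.74 edge 223.27 diff 98.53 float_mm 3.30
```

Request:
{"api": "move_arm", "payload": {"rows": [[[0,0,-3],0],[[0,0,-6],0],[[0,0,-9],0],[[0,0,-12],0],[[0,0,-12],0]]}}

```text
clock: 18.98
tcp_pos: [0.4876, -0.0153, 0.1353]
orientation: [0.0, 0.724, 0.689, 0.0]
contact_force: [-3.4, -0.6, 5.7]
finger_gap: 0.458
```

Request:
{"api": "move_arm", "payload": {"rows": [[[0,0,2],0],[[0,0,4],0],[[0,0,5],0],[[0,0,5],0]]}}

```text
clock: 19.32
tcp_pos: [0.4876, -0.0153, 0.1401]
orientation: [0.001, 0.724, 0.689, 0.001]
contact_force: [-0.0, -0.7, 0.6]
finger_gap: 0.457
```

```bash
python3 diff.py e1
```

```text
19.47 [ 0.4875 -0.0153  0.1399] [-0.27 -0.11  0.16] [ 0.02 -0.19 -0.06] band 139.99 edge 233.99 diff 94.00 float_mm -1.66
```

Request:
{"api": "move_arm", "payload": {"rows": [[[0,0,0],0],[[0,0,0],0],[[0,0,0],0],[[0,0,0],0],[[0,0,0],0]], "jaw": 0}}

```text
clock: 19.88
tcp_pos: [0.4869, -0.0153, 0.1397]
orientation: [0.0, 0.724, 0.689, 0.0]
contact_force: [-0.4, 0.5, -0.3]
finger_gap: 1.005
```

Request:
{"api": "move_arm", "payload": {"rows": [[[0,0,0],0],[[0,0,0],0],[[0,0,0],0],[[0,0,0],0]]}}

```text
clock: 20.22
tcp_pos: [0.487, -0.0153, 0.1398]
orientation: [0.0, 0.724, 0.689, 0.0]
contact_force: [-0.2, 0.0, -0.7]
finger_gap: 1.001
```

```bash
python3 diff.py e2; python3 look.py e2v
```

```text
20.37 [ 0.487  -0.0153  0.1398] [ 0.37 -0.26  0.11] [-0.    0.    0.02] band 139.67 edge 233.70 diff 94.03 float_mm -1.53
20.4667 [ 0.48700325 -0.01531486  0.13980632] [ 0.5217119   0.4012176  -0.12696907] [-0.01922614 -0.01346129  0.00438555]
```

View pics/e2v.png

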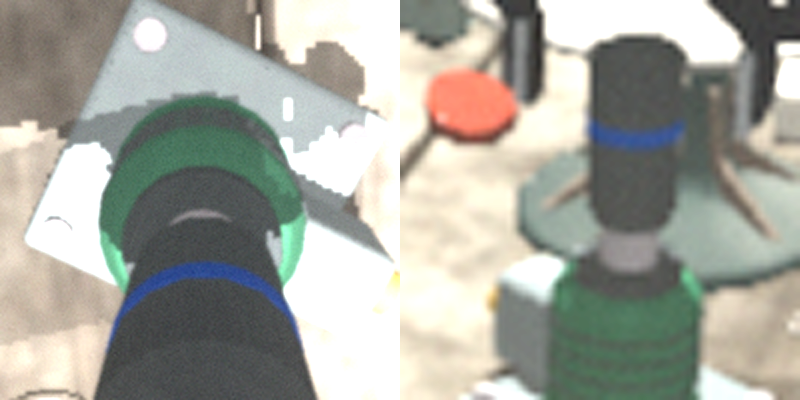

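Released, the socket stands upright, and its band-to-shoulder distance is the same as when it was pressed home. I'll retreat straight up.

Request:
{"api": "move_arm", "payload": {"rows": [[[0,0,10],0],[[0,0,30],0],[[0,0,60],0],[[0,0,90],0],[[0,0,120],0]]}}

```text
clock: 20.88
tcp_pos: [0.4867, -0.0151, 0.2618]
orientation: [0.0, 0.724, 0.69, 0.0]
contact_force: [0.6, -0.3, -0.1]
finger_gap: 0.999
```

Request:
{"api": "move_arm", "payload": {"rows": [[[0,0,20],0],[[0,0,20],0],[[0,0,20],0],[[0,0,20],0]]}}

```text
clock: 21.22
tcp_pos: [0.4864, -0.0154, 0.2794]
orientation: [-0.0, 0.724, 0.689, -0.0]
contact_force: [0.4, 0.2, -0.5]
finger_gap: 1.003
```

```bash
python3 diff.py f1; python3 -c "
from h import *
cv2.imwrite('pics/fs.png',env.capture('side')['pixels'])"
```

```text
21.37 [ 0.4861 -0.0154  0.2786] [-0.24 -0.18 -0.71] [-0.    0.02  0.07] band 139.72 edge 233.75 diff 94.03 float_mm -1.55
```

View pics/fs.png

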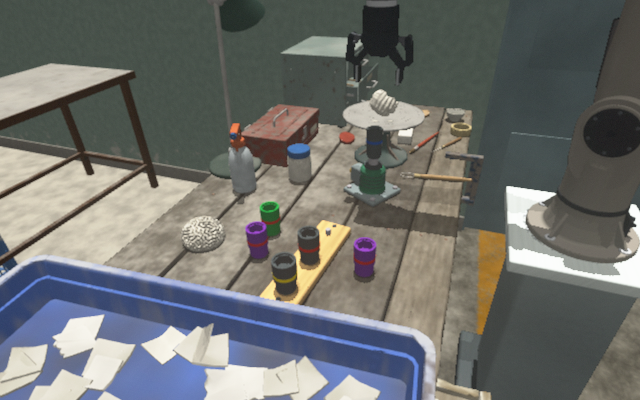

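The socket stands on the drive at about (374,140), and the red and yellow ones are still on their pins at (309,245) and (284,273). The gripper is clear.

```bash
python3 -c "
from h import *
print(env.job_done())"
```

```text
the job is handed in; nothing more can be done
None
```

The blue-band socket is on the nutrunner's drive and held when tugged. I then let it go, left it standing there and handed the job in at about 21 s.

- **Fit:** the socket dropped over the square at the first try. The hardest push was about 22 N net, with the drive about 18 mm down, so it stayed clear of the 25 mm bottom stop.
- **Click:** I never saw the click as a force peak. Force readings and pictures of the pushes both put the socket on the shoulder.
- **Tug:** the drive rose about 3.3 mm by picture, or about 2.7 mm by force, and the socket held.
- **After release:** the socket stands upright with the drive about 1.5 mm down. The distance from band to shoulder is the same as when it was pressed home. The red and yellow sockets are still on their pins, and the gripper is clear.

**Least certain check:** during the tug, a gap of about 1.5 to 2 mm opened between the socket and the shoulder. The first tug showed about 2.4 mm, so I pushed harder and tugged again. The second time most of the gap opened at the start and then grew slowly, so I took it as play in the ball groove. It closed again when I pushed the socket down before letting go.

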